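# Sort the dental bench leftovers

### The arm

A 7-joint arm with a two-finger parallel gripper is mounted at the origin on a cart in front of the work surface, level with it; the furniture and walls round the work are solid. World frame = base frame: x ahead of the robot, y to its left, z up, the work surface at z = 0. Lengths are in mm, angles in rad, forces in N, time in s.
With the tool pointing down it reaches from about 400 to 850 mm from the base axis. Payload 4.5 kg.
Tool frame: the origin (TCP) lies midway between the tips of the shut fingers; the grasp point (between the pads) lies 19 mm behind it; z points along the fingers, y is the line along which they close (so a half turn about z gives the same grasp; the last joint's range is limited). The gripper opens to 88 mm and grips with 3 to 60 N. Pads are 18 mm wide; open, the fingers measure 123 mm over their backs; the gripper's body (75 mm by 187 mm) begins 45 mm behind the grasp point.
Start: joints at [-1.098, 0.689, -0.195, 1.565, 0.157, 0.902, -0.215], TCP at [265.518, 565.821, 238.743] pointing down, gripper open.
Joint ranges: [-3.01, 3.01], [-0.46, 2.08], [-1.47, 1.51], [0.13, 2.56], [-1, 4.14], [0.04, 2.09], [-2.66, 2.66]. Speed limits (rad/s): [2.57, 2.57, 3.14, 3.14, 3.14, 3.14, 3.14].

### API

Orientations are given as [roll, pitch, yaw] about the fixed x, y, z axes, in that order (R = Rz(yaw) Ry(pitch) Rx(roll)).
In Python, from rig import manip, optics, job gives the robot as it stands.
- The arm moves only by the shell command python3 -m creep 'ROWS'. ROWS is JSON, a list of rows, each an object with "travel": the shift along the tool's x, y, z in units of 40 mm (1.0 is 40 mm), a list of three; "rot": the turn, a rotation vector about the tool's x, y, z in units of 5 degrees (1.0 is 5 degrees), a list of three; "jaw": the finger opening in mm, from 0 to 88.1. A call has 1 to 5 rows; each row shifts and turns the commanded pose from where the row before left it, along the tool's axes as they then stand; what a row does not reach is not made up. A row lasts 1/12 s, in which the tool goes at most 41.7 mm and 7.16 degrees, less where a joint would pass 70% of its speed; a pose out of reach is approached as far as the arm can. A call is refused whole if a number of a shift passes 1 or a number of a turn 1, either way. A call with a gripper value outside its range is refused whole. The fingers move at their own pace and stop on an object; the grip force is fixed at half the most. Time passes only in rows, so rows that do not move let the fingers close. It gives the time, the measured TCP pose, the force, the opening and the grip force at its end, in the units of the state.
- manip.observe(): the state, without advancing time (a new reading comes with each control period).
- optics.read_camera(name): name is "side" or "top" or "wrist"; returns a dict with "image" (480x640x3 uint8, red, green, blue), "fx", "fy", "cx", "cy" (pixels), "xyz" and "orientation" of the camera in the world; the wrist camera has in their place "hand_eye" (4x4, takes a point from camera to tool coordinates, whose origin is the TCP and whose axes are the flange's). Camera axes: x right, y up, looking along -z (the intrinsics and any distortion apply to the point x, -y, -z); pixel columns grow to the right and rows downward; lengths in mm; the calibration is good to about 2 mm. A picture is of the moment at which its call begins: read the wrist's pose just before it. There is no depth.
- job.finish_job(): hands the job in; it is judged then, once.
The state is a dict: "time": time; "joints": joint angles; "dq": joint speeds; "joint_efforts": joint torques, N m; "eef_pos": TCP position; "orientation": TCP orientation; "wrist_force": force on the tool from outside, world axes, zero at the start; "torque": the same for the moment, N m; "grip_width": finger opening in mm; "grasp_force": force on a finger pad.
Only numpy, scipy, OpenCV 4.12 (cv2) and the standard library are available. Lean on these libraries where they do the work, as an engineer would, in place of code of your own. Each camera call takes 0.05 s, during which the arm holds its last target. There are 200 camera calls.

### The job

Sort the four things lying along the front of the bench: stand the plaster dental arch model, teeth up, in the middle of the rectangular steel pan, lay the pink wax block flat on the glass slab, centred and lengthwise along it, and put both broken plaster lumps in the round black dish. Set the model down rather than dropping it, because plaster chips, and leave the red marker and the little glass cup where they are.

Things in the scene. Friction and masses are not known exactly. Their poses are not given: they have to be found in the camera images.
- arch_model: Cream plaster dental arch model, loose, about 0.11 kg: a D-shaped solid base 54 mm (x) by 68 mm (y) and 21 mm high, with a horseshoe of teeth on it up to 35 mm. Origin at the centre of its underside, z up. Can be gripped across its 54 mm side (fingers closing along its x) on the base, close to the table.
- wax: Pink wax block, loose, rigid, about 0.08 kg, 35 mm (x) by 63 mm (y) by 19 mm high. Origin at the centre of its underside, z up. Can be gripped across the 35 mm side (along its x).
- scrap_long: The longer broken plaster lump, whitish, rounded, loose, about 0.07 kg, 42 mm (x) by 58 mm (y) by 24 mm high. Origin at the centre of its underside, z up. Can be gripped along its x.
- scrap_short: The shorter broken plaster lump, whitish, rounded, loose, about 0.05 kg, 36 mm (x) by 43 mm (y) by 27 mm high. Origin at the centre of its underside, z up. Can be gripped along its x.
- case_pan: Low rectangular open steel pan, fixed to the bench, for the model: 121 mm (x) by 97 mm (y) outside, 18 mm high (rim bead to 20 mm), walls and floor 3 mm, so 115 by 91 mm inside. Origin at the centre of its underside, z up. 
- scrap_dish: Round shallow black dish, fixed to the bench, for the plaster lumps: 148 mm across the rim and 30 mm high, inside floor 4 mm above the bench and about 130 mm across, wall 3 mm; both lumps fit side by side. Origin at the centre of its underside, z up. 
- slab: Flat greenish-grey glass slab, fixed to the bench, for the wax: 70 mm (x) by 100 mm (y), 10 mm thick; its top is 10 mm above the bench. Origin at the centre of its underside, z up. 
- glass_cup: Bystander: small faceted glass cup, loose, 38 mm across and 27 mm high, standing behind the pan, dish and slab; leave it alone. Origin at the centre of its underside, z up. 
- marker: Bystander: red marker pen, loose, 121 mm long and 12 mm thick, lying at the front edge of the bench; leave it alone. Origin at the middle of its length, on the underside.
Not all that is in view belongs to the job. Leave any blue or yellow look-alike of the scrap_short alone.

How it is judged (in metres and radians):
At the end, for the whole second after the job is handed in: Model teeth up (0.12 rad) on the pan floor, within 32 mm (pan x) and 20 mm (pan y) of its centre; wax flat on the slab, within 15 mm of centre each way and 0.26 rad of lengthwise; both lumps in the dish (within 55 mm of its centre, undersides below 45 mm); all at rest (x of arch_model in the frame of case_pan between -0.032 and 0.032 m and y of arch_model in the frame of case_pan between -0.02 and 0.02 m and z of arch_model in the frame of case_pan below 0.009 m and angle between each of arch_model, wax's own z axis and vertical below 0.12 rad and x of wax in the frame of slab between -0.015 and 0.015 m and y of wax in the frame of slab between -0.015 and 0.015 m and z of wax in the frame of slab between 0.006 and 0.016 m and angle between the y axis of wax and the y axis of slab, either way round below 0.26 rad and horizontal distance between each of scrap_long, scrap_short and scrap_dish below 0.055 m and z of each of scrap_long, scrap_short in the frame of scrap_dish below 0.045 m and linear speed of each of arch_model, wax, scrap_long, scrap_short below 0.02 m/s); the robot touches nothing.
It fails at once if the glass cup is moved more than 25 mm (distance of glass_cup from where it was at the start of the episode above 0.025 m).
It fails at once if the marker is moved more than 25 mm (distance of marker from where it was at the start of the episode above 0.025 m).
It fails at once if the arch model is dropped (falls freely, out of the fingers, faster than 0.7 m/s: about 25 mm) (linear speed of arch_model above 0.7 m/s and contact force between the fingers and arch_model below 0.05 N).
It also fails if it takes over 88 s, if anything falls off the work surface, if the arm or the gripper's body presses on something with over 40 N, if the wrist force passes 120 N, or if a joint passes its speed limit or range.

## Working session

There is one attempt and no reset: what is moved stays moved. The work goes in short steps, Python scripts to look and compute and a shell command to move; the robot and the scene stay as the last step left them, time stands still between calls to the robot, and variables do not carry over. Pictures are saved under pics/ and viewed, at most 14 in all, crops included, and the job is handed in when it is done.

```bash
ls; mkdir -p pics
python3 - <<'E'
from rig import manip, optics
import cv2
print(manip.observe())
for n in("top","side"):
    c=optics.read_camera(n); print({k:v for k,v in c.items() if k!="image"})
    cv2.imwrite(f"pics/{n}0.png",c["image"][:,:,::-1])
E
```

```text
pics
{'time': 0.0, 'joints': array([-1.09822581,  0.68995014, -0.19450375,  1.5663397 ,  0.1573098 ,
        0.90251258, -0.21509903]), 'dq': array([-0.00015976,  0.00095453,  0.00195702,  0.00028474, -0.0002788 ,
        0.00153366, -0.00053102]), 'joint_efforts': array([-1.56169306e-03, -5.27555144e+01, -1.26768060e+00, -1.53434533e+01,
       -5.27176692e-02,  6.36090888e-03,  1.77068428e-04]), 'eef_pos': array([265.3015413 , 565.19907794, 237.9320567 ]), 'orientation': array([-3.13978117e+00,  1.51486487e-04,  2.70290529e+00]), 'wrist_force': array([0.10931955, 0.8643446 , 0.14618694]), 'torque': array([ 0.03487366, -0.01983849,  0.03217584]), 'grasp_force': 0.0, 'grip_width': 88.27782966085721}
{'fx': 504.0812922613517, 'fy': 504.0812922613517, 'cx': 318.39855827567544, 'cy': 239.87221792390173, 'xyz': array([379.6934044 , -44.550316  , 893.21405496]), 'orientation': array([ 0.15901644,  0.04620959, -1.58345349])}
{'fx': 453.23274492961684, 'fy': 453.23274492961684, 'cx': 311.75582196686406, 'cy': 240.8985726514489, 'xyz': array([537.52482426, 747.98769112, 357.63346144]), 'orientation': array([1.19308971, 0.01073784, 3.13422122])}
```

View pics/top0.png

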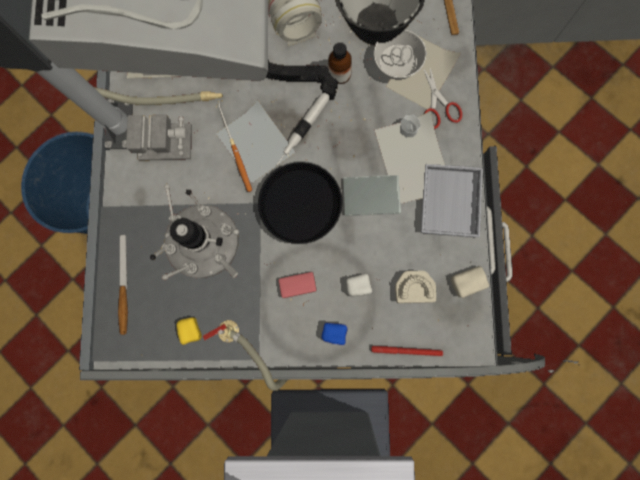

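View pics/side0.png

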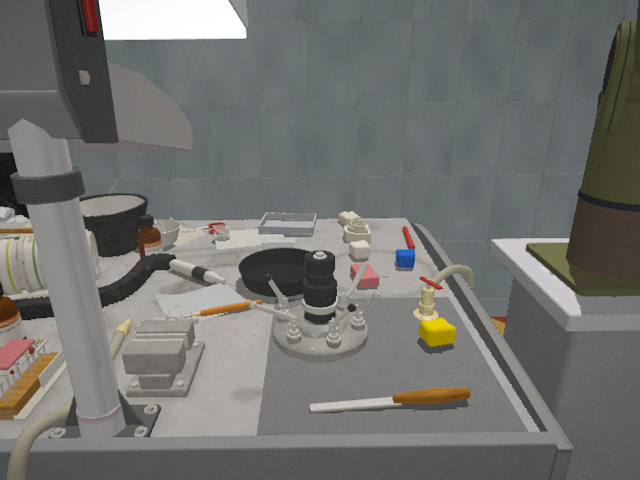

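The top view shows the dish at (300,202), slab (371,195), pan (451,202), wax (297,285), short lump (359,285), model (416,287, arch open toward the robot), long lump (471,281), marker (406,351), and blue and yellow decoys. The side view agrees, but everything is small in it. I'll measure from the top camera.

```bash
cat > h.py <<'E'
import numpy as np, cv2
from scipy.spatial.transform import Rotation as R
from rig import manip, optics
def cam(name):
    s=manip.observe(); c=optics.read_camera(name)
    if name=="wrist":
        T=np.eye(4); T[:3,:3]=R.from_euler("xyz",s["orientation"]).as_matrix(); T[:3,3]=s["eef_pos"]
        M=T@np.array(c["hand_eye"]); c["Rw"],c["p"]=M[:3,:3],M[:3,3]
    else: c["Rw"],c["p"]=R.from_euler("xyz",c["orientation"]).as_matrix(),np.array(c["xyz"])
    return c
def ray(c,uv,z):
    uv=np.atleast_2d(uv).astype(float)
    d=np.c_[(uv[:,0]-c["cx"])/c["fx"],-(uv[:,1]-c["cy"])/c["fy"],-np.ones(len(uv))]@c["Rw"].T
    return c["p"]+d*((z-c["p"][2])/d[:,2])[:,None]
def pix(c,P):
    q=(np.atleast_2d(P)-c["p"])@c["Rw"]
    return np.c_[c["cx"]+c["fx"]*q[:,0]/-q[:,2],c["cy"]-c["fy"]*q[:,1]/-q[:,2]]
def rect(c,mask,z):
    """biggest contour of mask -> world min-area rect at height z: centre, sizes, angle of long side"""
    k=max(cv2.findContours(mask.astype(np.uint8),0,cv2.CHAIN_APPROX_NONE)[0],key=cv2.contourArea)[:,0]
    W=ray(c,k,z)[:,:2].astype(np.float32); ctr,wh,_=r=cv2.minAreaRect(W); b=cv2.boxPoints(r)
    e=max(b[1]-b[0],b[2]-b[1],key=np.linalg.norm)
    return np.round(ctr,1),np.round(sorted(wh),1),round(float(np.arctan2(e[1],e[0])%np.pi),3)
E
python3 - <<'E'
from h import *
c=cam("top"); im=c["image"]; hsv=cv2.cvtColor(im,cv2.COLOR_RGB2HSV); H,S,V=cv2.split(hsv)
def roi(m,x0,y0,x1,y1):
    o=np.zeros_like(m); o[y0:y1,x0:x1]=m[y0:y1,x0:x1]; return o
pink=((H<8)|(H>170))&(S>90)&(V>120)
white=V>185
print("bench hsv",hsv[310,300],hsv[300,440],"short",hsv[285,357],"long",hsv[283,470],"model",hsv[298,400],"slab",hsv[195,371],"pan",hsv[200,450])
print("wax",rect(c,roi(pink,270,265,325,305),19))
print("dish",rect(c,roi(V<60,245,150,345,250),25))
for n,b,z in(("short",(340,268,378,300),20),("model",(390,262,442,310),20),("long",(447,260,492,302),15)):
    for t in(0,):
        m=roi((V>195)|((S>35)&(V>100)),*b); print(n,m.sum(),rect(c,m,z))
print("slab",rect(c,roi((S>12)&(H>50)&(H<110)&(V<190)&(V>100),340,172,403,220),10))
print("pan ctr",ray(c,(451,202),18))
big=cv2.resize(im[150:365,240:510],None,fx=2.9,fy=2.75,interpolation=cv2.INTER_CUBIC); cv2.imwrite("pics/crop.png",big[:,:,::-1])
E
```

```text
bench hsv [ 25  20 142] [ 22  23 121] short [ 22  24 199] long [ 21  47 191] model [ 22  48 155] slab [ 51  14 128] pan [  0   3 152]
wax (array([442.8,  32.5]), array([33.8, 60.7]), 1.752)
dish (array([588.6,  27.9]), array([148.1, 148.8]), 0.805)
short 199 (array([439.2, -77. ]), array([25.4, 29.3]), 1.793)
model 1127 (array([ 436.2, -171.2]), array([53.1, 69.2]), 1.556)
long 740 (array([ 443.2, -266.7]), array([40.6, 56.1]), 1.912)
slab (array([621.6, -76.4]), array([ 8.1, 12.9]), 2.543)
pan ctr [[ 583.5110885  -240.28072427   18.        ]]
```

View pics/crop.png

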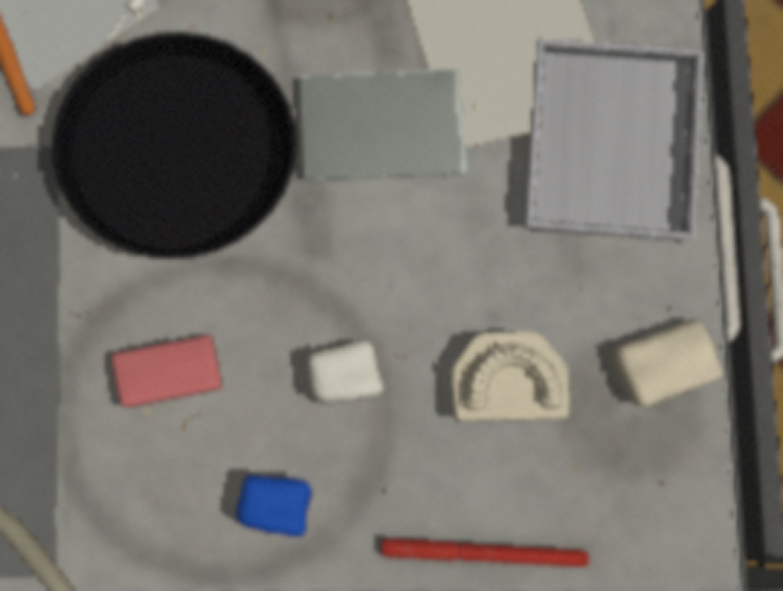

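The crop shows all targets clearly: the slab is lengthwise along world y, the pan's long side is along world x, and the model's flat side faces the robot. I'll compute the fixture poses from the corners.

Run:
```python
from h import *
c=cam("top"); f=lambda q:np.array(q)/[2.9,2.75]+[240,150]-[.3,.3]
def show(n,q,z):
    W=ray(c,f(q),z)[:,:2]; print(n,W.mean(0).round(1),[round(float(np.linalg.norm(W[i]-W[i-1])),1) for i in range(4)],
      [round(float(np.arctan2(*(W[(i+1)%4]-W[i])[::-1])),3) for i in range(4)])
show("slab",[(302,72),(457,70),(463,174),(300,178)],10)
show("pan",[(540,40),(702,50),(692,236),(528,228)],19)
show("wax",[(113,353),(211,336),(220,385),(123,405)],17)
show("short",[(310,351),(371,341),(382,394),(321,402)],20)
show("long",[(620,362),(702,323),(721,372),(642,404)],16)
im=c["image"]; V=im.max(2)
h=manip.observe(); print(h["eef_pos"],optics.read_camera("wrist")["hand_eye"])
```

```text
slab [ 602.5 -100.7] [71.2, 96.1, 69.6, 99.9] [-1.583, -3.126, 1.575, -0.038]
pan [ 587.4 -241.8] [124.2, 98.2, 122.1, 97.3] [-1.666, 3.03, 1.497, -0.104]
wax [443.6  32.1] [33.5, 60.1, 31.5, 59.5] [-1.407, -2.98, 1.769, 0.18]
short [440.2 -75.1] [32.6, 36.9, 33.8, 36.5] [-1.416, -2.976, 1.693, 0.18]
long [ 441.7 -267.3] [28.7, 54.9, 32.1, 51.0] [-1.126, -2.854, 1.956, 0.409]
[265.40238992 565.45994442 238.23503617] [[-4.30931207e-05  9.56293653e-01  2.92408015e-01  7.57644241e+01]
 [ 9.99999980e-01 -1.52492677e-05  1.97244586e-04 -6.08308540e-01]
 [ 1.93082754e-04  2.92408017e-01 -9.56293634e-01 -1.46338614e+02]
 [ 0.00000000e+00  0.00000000e+00  0.00000000e+00  1.00000000e+00]]
```

```bash
cat > to.py <<'E'
# python3 to.py x y z yaw -> turn (5 deg units about tool z) and then shift in tool axes (40 mm units)
import sys; from h import *
x,y,z,w=map(float,sys.argv[1:]); s=manip.observe(); e=s["orientation"]
t=np.rad2deg((e[2]-w+np.pi)%(2*np.pi)-np.pi)/5
M=R.from_euler("xyz",[np.pi,0,w]).as_matrix(); d=M.T@(np.array([x,y,z])-s["eef_pos"])/40
print("t",round(s["time"],2),"pos",s["eef_pos"].round(1),"rpy",e.round(3),"turn",t.round(2),"shift",d.round(3),"len",np.linalg.norm(d).round(2),"w",round(s["grip_width"],1))
E
python3 -m creep '[{"travel":[0,0,0],"rot":[0,0,1],"jaw":88},{"travel":[0,0,0],"rot":[0,0,1],"jaw":88},{"travel":[0,0,0],"rot":[0,0,1],"jaw":88},{"travel":[0,0,0],"rot":[0,0,1],"jaw":88},{"travel":[0,0,0],"rot":[0,0,1],"jaw":88}]'
python3 -m creep '[{"travel":[0,0,0],"rot":[0,0,1],"jaw":88},{"travel":[0,0,0],"rot":[0,0,1],"jaw":88},{"travel":[0,0,0],"rot":[0,0,1],"jaw":88},{"travel":[0,0,0],"rot":[0,0,1],"jaw":88},{"travel":[0,0,0],"rot":[0,0,1],"jaw":88}]'
python3 -m creep '[{"travel":[0,0,0],"rot":[0,0,0.9],"jaw":88},{"travel":[0,0,0],"rot":[0,0,0],"jaw":88}]'
python3 to.py 443 32 150 1.751
```

```text
time: 0.67
eef_pos: [265.4, 565.7, 238.6]
orientation: [-3.141, 0.0, 2.262]
wrist_force: [-0.1, 0.0, -0.4]
grip_width: 88.3
grasp_force: 0.0
time: 1.08
eef_pos: [265.4, 565.7, 238.6]
orientation: [-3.141, 0.0, 1.826]
wrist_force: [0.6, -1.1, 0.4]
grip_width: 87.7
grasp_force: 0.0
time: 1.25
eef_pos: [265.3, 565.8, 238.6]
orientation: [3.141, 0.0, 1.75]
wrist_force: [0.3, 0.4, 0.3]
grip_width: 87.7
grasp_force: 0.0
t 1.25 pos [265.3 565.8 238.6] rpy [3.141 0.    1.75 ] turn -0.01 shift [-13.926   1.979   2.215] len 14.24 w 87.7
```

```bash
python3 -m creep '[{"travel":[-0.93,0.13,0],"rot":[0,0,0],"jaw":88},{"travel":[-0.93,0.13,0],"rot":[0,0,0],"jaw":88},{"travel":[-0.93,0.13,0],"rot":[0,0,0],"jaw":88},{"travel":[-0.93,0.13,0],"rot":[0,0,0],"jaw":88},{"travel":[-0.93,0.13,0],"rot":[0,0,0],"jaw":88}]'
python3 -m creep '[{"travel":[-0.93,0.13,0],"rot":[0,0,0],"jaw":88},{"travel":[-0.93,0.13,0],"rot":[0,0,0],"jaw":88},{"travel":[-0.93,0.13,0],"rot":[0,0,0],"jaw":88},{"travel":[-0.93,0.13,0],"rot":[0,0,0],"jaw":88},{"travel":[-0.93,0.13,0],"rot":[0,0,0],"jaw":88}]' | tail -5
python3 -m creep '[{"travel":[-0.93,0.13,0.1],"rot":[0,0,0],"jaw":88},{"travel":[-0.93,0.13,0.1],"rot":[0,0,0],"jaw":88},{"travel":[-0.93,0.13,0.1],"rot":[0,0,0],"jaw":88},{"travel":[-0.93,0.13,0.1],"rot":[0,0,0],"jaw":88},{"travel":[-0.93,0.13,0.1],"rot":[0,0,0],"jaw":88}]'|tail -5
python3 -m creep '[{"travel":[0,0,0],"rot":[0,0,0],"jaw":88},{"travel":[0,0,0],"rot":[0,0,0],"jaw":88}]'
python3 to.py 443 32 150 1.751
python3 - <<'E'
from h import *
c=cam("wrist"); cv2.imwrite("pics/w1.png",c["image"][:,:,::-1]); print(pix(c,[[443,32,19],[440,-76,25]]).round())
H,S,V=cv2.split(cv2.cvtColor(c["image"],cv2.COLOR_RGB2HSV)); print(rect(c,((H<8)|(H>170))&(S>90)&(V>100),19))
E
```

```text
time: 1.67
eef_pos: [324.7, 385.9, 238.8]
orientation: [3.141, -0.0, 1.755]
wrist_force: [0.9, 0.4, -0.5]
grip_width: 88.2
grasp_force: 0.0
eef_pos: [383.9, 207.7, 238.9]
orientation: [3.141, -0.0, 1.755]
wrist_force: [0.5, -0.2, 0.5]
grip_width: 88.1
grasp_force: 0.0
eef_pos: [443.0, 29.3, 218.7]
orientation: [3.141, -0.0, 1.755]
wrist_force: [1.8, 0.6, -1.8]
grip_width: 87.7
grasp_force: 0.0
time: 2.67
eef_pos: [443.0, 28.4, 218.6]
orientation: [3.142, 0.001, 1.748]
wrist_force: [0.4, 0.0, -0.4]
grip_width: 87.7
grasp_force: 0.0
t 2.67 pos [443.   28.4 218.6] rpy [3.142e+00 1.000e-03 1.748e+00] turn -0.04 shift [0.088 0.015 1.715] len 1.72 w 87.7
[[324. 208.]
 [304. 307.]]
(array([246. , 154.1]), array([48.8, 49.1]), 0.784)
```

View pics/w1.png

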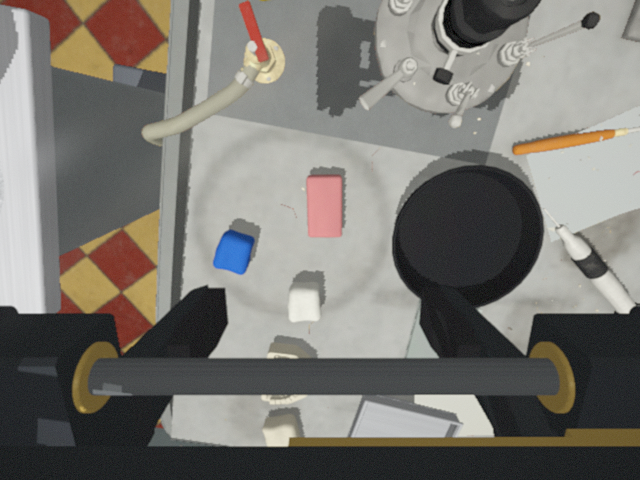

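The wrist view shows the wax at (325,206), square with the gripper and matching the prediction of (324,208), and the short lump at (304,302). I'll refine both numerically.

```bash
python3 - <<'E'
from h import *
c=cam("wrist"); hsv=cv2.cvtColor(c["image"],cv2.COLOR_RGB2HSV); H,S,V=cv2.split(hsv)
m=(((H<8)|(H>170))&(S>70)&(V>100)).astype(np.uint8); o=np.zeros_like(m); o[150:260,280:370]=m[150:260,280:370]; print("wax",rect(c,o,19))
m=(V>195).astype(np.uint8); o=np.zeros_like(m); o[270:325,280:325]=m[270:325,280:325]; print("short",hsv[300,303],hsv[310,280],rect(c,o,22))
m=(V<70).astype(np.uint8); o=np.zeros_like(m); o[140:285,385:560]=m[140:285,385:560]; print("dish",rect(c,o,28))
E
python3 to.py 443 32 5 1.751
```

```text
wax (array([442.5,  33.5]), array([33.5, 61.8]), 1.766)
short [ 30  10 232] [ 34  12 174] (array([439.6, -77.1]), array([32.5, 38.1]), 1.747)
dish (array([585.1,  40.6]), array([117.6, 147.5]), 0.18)
t 2.77 pos [442.5  31.8 218.8] rpy [ 3.142e+00 -1.000e-03  1.754e+00] turn 0.03 shift [2.000e-03 1.400e-02 5.344e+00] len 5.34 w 87.8
```

```bash
python3 -m creep '[{"travel":[0,0,1],"rot":[0,0,0],"jaw":60},{"travel":[0,0,1],"rot":[0,0,0],"jaw":60},{"travel":[0,0,1],"rot":[0,0,0],"jaw":60},{"travel":[0,0,1],"rot":[0,0,0],"jaw":60},{"travel":[0,0,0.8],"rot":[0,0,0],"jaw":60}]'|tail -5
python3 -m creep '[{"travel":[0,0,0.5],"rot":[0,0,0],"jaw":60},{"travel":[0.02,0,0],"rot":[0,0,0],"jaw":60},{"travel":[0,0,0],"rot":[0,0,0],"jaw":20},{"travel":[0,0,0],"rot":[0,0,0],"jaw":20},{"travel":[0,0,0],"rot":[0,0,0],"jaw":20}]'
python3 -m creep '[{"travel":[0,0,0],"rot":[0,0,0],"jaw":20},{"travel":[0,0,0],"rot":[0,0,0],"jaw":20},{"travel":[0,0,0],"rot":[0,0,0],"jaw":20}]'
python3 to.py 602.5 -100.7 60 1.571
```

```text
eef_pos: [444.2, 33.6, 28.3]
orientation: [-3.126, -0.003, 1.757]
wrist_force: [4.5, 1.5, 0.7]
grip_width: 60.0
grasp_force: 0.0
time: 3.6
eef_pos: [449.7, 32.8, 24.2]
orientation: [-3.13, -0.001, 1.753]
wrist_force: [-0.8, -0.4, -0.4]
grip_width: 42.4
grasp_force: 0.0
time: 3.85
eef_pos: [449.6, 32.1, 23.6]
orientation: [-3.129, -0.001, 1.752]
wrist_force: [0.2, 0.0, -0.4]
grip_width: 21.9
grasp_force: 0.0
t 3.85 pos [449.6  32.1  23.6] rpy [-3.129e+00 -1.000e-03  1.752e+00] turn 2.07 shift [-3.32   3.821 -0.911] len 5.14 w 21.9
```

```bash
python3 -c "
from rig import manip; s=manip.observe(); print(s['joints'].round(3), s['wrist_force'].round(1))"
```

```text
[-0.16   0.906 -0.021  2.209  0.363  0.043 -0.355] [ 0.2  0.  -0.4]
```

Joint 6 sits at its lower limit: this radius is too close for an exactly vertical tool. A tilt of about 2.5° towards the base fixes that.

```bash
python3 -m creep '[{"travel":[0,0,-0.8],"rot":[0.45,0,0],"jaw":60},{"travel":[0,0,0],"rot":[0,0,0],"jaw":60},{"travel":[0,0,0],"rot":[0,0,0],"jaw":60},{"travel":[0,0,0],"rot":[0,0,0],"jaw":60}]'
python3 to.py 442.5 33 5 1.751
```

```text
time: 4.18
eef_pos: [449.9, 32.0, 55.1]
orientation: [-3.09, -0.001, 1.751]
wrist_force: [-0.1, 0.5, -0.7]
grip_width: 46.7
grasp_force: 0.0
t 4.18 pos [449.9  32.   55.1] rpy [-3.090e+00 -1.000e-03  1.751e+00] turn 0.0 shift [ 0.058 -0.178  1.252] len 1.27 w 46.7
```

```bash
python3 -m creep '[{"travel":[0.04,-0.12,0],"rot":[0,0,0],"jaw":60},{"travel":[0,0,0],"rot":[0,0,0],"jaw":60},{"travel":[0,0,0.6],"rot":[0,0,0],"jaw":60},{"travel":[0,0,0.65],"rot":[0,0,0],"jaw":60},{"travel":[0,0,0],"rot":[0,0,0],"jaw":60}]'
python3 to.py 442.5 33 5 1.751
```

```text
time: 4.6
eef_pos: [442.1, 32.5, 3.1]
orientation: [-3.088, -0.001, 1.752]
wrist_force: [0.8, 0.0, 0.5]
grip_width: 59.8
grasp_force: 0.0
t 4.6 pos [442.1  32.5   3.1] rpy [-3.088e+00 -1.000e-03  1.752e+00] turn 0.01 shift [ 0.011  0.012 -0.047] len 0.05 w 59.8
```

Reached. I'll raise 2 mm, grip and lift.

```bash
python3 -m creep '[{"travel":[0,0,-0.05],"rot":[0,0,0],"jaw":20},{"travel":[0,0,0],"rot":[0,0,0],"jaw":20},{"travel":[0,0,0],"rot":[0,0,0],"jaw":20},{"travel":[0,0,0],"rot":[0,0,0],"jaw":20},{"travel":[0,0,0],"rot":[0,0,0],"jaw":20}]'
python3 -m creep '[{"travel":[0,0,-0.5],"rot":[0,0,0],"jaw":20},{"travel":[0,0,-0.8],"rot":[0,0,0],"jaw":20},{"travel":[0,0,-0.8],"rot":[0,0,0],"jaw":20},{"travel":[0,0,0],"rot":[-0.6,0,1],"jaw":20},{"travel":[0,0,0],"rot":[0,0,1],"jaw":20}]'
python3 -m creep '[{"travel":[0,0,0],"rot":[0,0,0],"jaw":20},{"travel":[0,0,0],"rot":[0,0,0],"jaw":20}]'
python3 to.py 602.5 -100.7 60 1.571
```

```text
time: 5.02
eef_pos: [442.2, 32.5, 7.4]
orientation: [-3.089, -0.001, 1.752]
wrist_force: [-0.4, -0.3, -0.1]
grip_width: 34.8
grasp_force: 29.9
time: 5.43
eef_pos: [446.1, 32.8, 93.0]
orientation: [3.139, 0.001, 1.573]
wrist_force: [-1.5, -0.2, -1.1]
grip_width: 34.7
grasp_force: 29.8
time: 5.6
eef_pos: [446.6, 33.1, 91.3]
orientation: [-3.141, 0.001, 1.58]
wrist_force: [-0.6, 0.2, -1.3]
grip_width: 34.8
grasp_force: 29.8
t 5.6 pos [446.6  33.1  91.3] rpy [-3.141e+00  1.000e-03  1.580e+00] turn 0.1 shift [-3.345  3.896  0.782] len 5.19 w 34.8
```

```bash
python3 -m creep '[{"travel":[-0.56,0.65,0],"rot":[0,0,0.1],"jaw":20},{"travel":[-0.56,0.65,0],"rot":[0,0,0],"jaw":20},{"travel":[-0.56,0.65,0],"rot":[0,0,0],"jaw":20},{"travel":[-0.56,0.65,0],"rot":[0,0,0],"jaw":20},{"travel":[-0.56,0.65,0],"rot":[0,0,0],"jaw":20}]'|tail -5
python3 -m creep '[{"travel":[-0.55,0.65,0],"rot":[0,0,0],"jaw":20},{"travel":[0,0,0],"rot":[0,0,0],"jaw":20},{"travel":[0,0,0],"rot":[0,0,0],"jaw":20}]'
python3 to.py 602.5 -100.7 20 1.571
python3 - <<'E'
from h import *
c=cam("wrist"); im=c["image"].copy()
for P in([637.5,-50.7,10],[637.5,-150.7,10],[567.5,-150.7,10],[567.5,-50.7,10]): cv2.circle(im,tuple(int(v) for v in pix(c,P)[0].round()),4,(255,0,0),1)
cv2.imwrite("pics/w2.png",im[:,:,::-1])
E
```

```text
eef_pos: [577.4, -80.5, 90.7]
orientation: [-3.14, 0.001, 1.57]
wrist_force: [0.4, 0.4, -0.7]
grip_width: 35.1
grasp_force: 29.8
time: 6.27
eef_pos: [603.2, -103.3, 90.3]
orientation: [-3.141, 0.002, 1.566]
wrist_force: [-0.8, 0.8, -1.3]
grip_width: 34.6
grasp_force: 29.8
t 6.27 pos [ 603.2 -103.3   90.3] rpy [-3.141e+00  2.000e-03  1.566e+00] turn -0.05 shift [ 0.066 -0.018  1.757] len 1.76 w 34.6
```

View pics/w2.png

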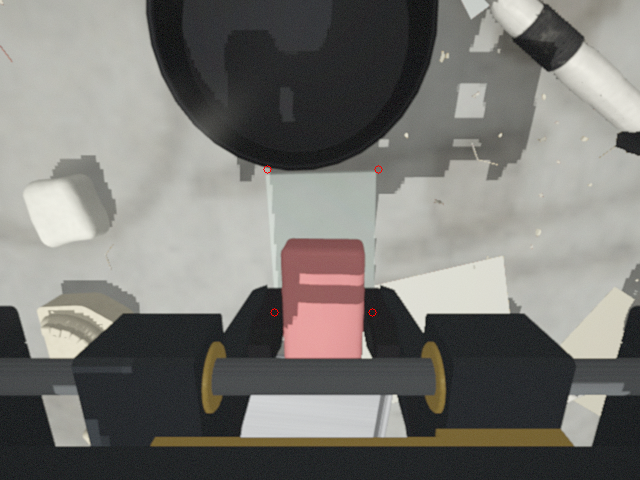

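The wax is held squarely, and the predicted slab corners (red) coincide with the slab's edges. I'll lower and release.

```bash
python3 -m creep '[{"travel":[0.06,-0.02,0.5],"rot":[0,0,0],"jaw":20},{"travel":[0,0,0.5],"rot":[0,0,0],"jaw":20},{"travel":[0,0,0.5],"rot":[0,0,0],"jaw":20},{"travel":[0,0,0.25],"rot":[0,0,0],"jaw":20},{"travel":[0,0,0.05],"rot":[0,0,0],"jaw":20}]'
python3 -m creep '[{"travel":[0,0,0],"rot":[0,0,0],"jaw":20},{"travel":[0,0,0],"rot":[0,0,0],"jaw":20}]'
python3 -m creep '[{"travel":[0,0,0],"rot":[0,0,0],"jaw":56},{"travel":[0,0,0],"rot":[0,0,0],"jaw":56},{"travel":[0,0,0],"rot":[0,0,0],"jaw":56},{"travel":[0,0,0],"rot":[0,0,0],"jaw":56}]'
python3 -m creep '[{"travel":[0,0,-0.5],"rot":[0,0,0],"jaw":56},{"travel":[0,0,-1],"rot":[0,0,0],"jaw":60},{"travel":[0,0,-1],"rot":[0,0,0],"jaw":60},{"travel":[0,0,0],"rot":[0,0,0],"jaw":60},{"travel":[0,0,0],"rot":[0,0,0],"jaw":60}]'
python3 to.py 439.6 -76.5 100 1.751
python3 - <<'E'
from h import *
c=cam("top"); H,S,V=cv2.split(cv2.cvtColor(c["image"],cv2.COLOR_RGB2HSV))
c=cam("wrist"); cv2.imwrite("pics/w3.png",c["image"][:,:,::-1]);H,S,V=cv2.split(cv2.cvtColor(c["image"],cv2.COLOR_RGB2HSV))
print("wax",rect(c,((H<8)|(H>170))&(S>70)&(V>90),29))
E
```

```text
time: 6.73
eef_pos: [599.4, -96.9, 17.7]
orientation: [-3.136, 0.0, 1.571]
wrist_force: [-1.3, 0.7, 1.6]
grip_width: 34.9
grasp_force: 29.9
time: 6.9
eef_pos: [601.7, -98.1, 19.7]
orientation: [-3.141, 0.001, 1.57]
wrist_force: [-0.3, -0.0, -0.4]
grip_width: 35.0
grasp_force: 29.9
time: 7.23
eef_pos: [602.0, -98.8, 19.7]
orientation: [3.141, 0.001, 1.568]
wrist_force: [-0.3, 0.2, -0.8]
grip_width: 55.9
grasp_force: 0.0
time: 7.65
eef_pos: [603.7, -98.9, 121.9]
orientation: [3.137, 0.002, 1.568]
wrist_force: [-0.5, -0.2, -0.5]
grip_width: 60.3
grasp_force: 0.0
t 7.65 pos [603.7 -98.9 121.9] rpy [3.137e+00 2.000e-03 1.568e+00] turn -2.1 shift [ 1.285 -3.935  0.547] len 4.18 w 60.3
wax (array([601.6, -97.5]), array([33.7, 62.4]), 1.575)
```

View pics/w3.png

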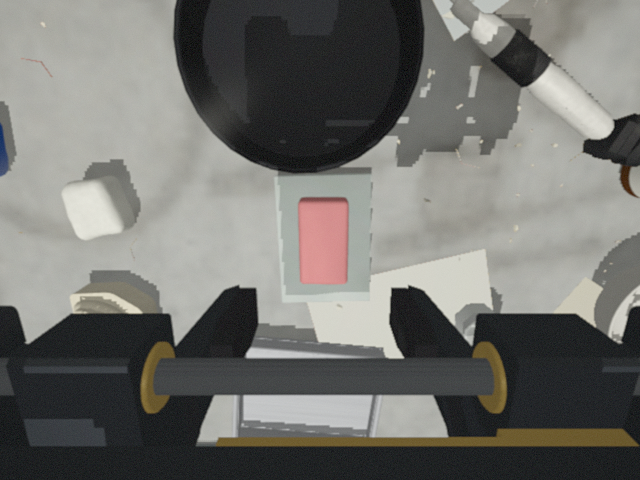

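The wax lies centred and lengthwise on the slab (wax (324,241), slab centre (324,235)). Next is the short lump.

```bash
python3 -m creep '[{"travel":[0,0,0],"rot":[0,0,-1],"jaw":60},{"travel":[0,0,0],"rot":[0,0,-1],"jaw":60},{"travel":[0.26,-0.78,0],"rot":[0,0,0],"jaw":60},{"travel":[0.26,-0.78,0],"rot":[0,0,0],"jaw":60},{"travel":[0.26,-0.78,0],"rot":[0,0,0],"jaw":60}]'|tail -5
python3 -m creep '[{"travel":[0.26,-0.78,0],"rot":[0,0,0],"jaw":60},{"travel":[0.26,-0.78,0.5],"rot":[0.55,0,0],"jaw":60},{"travel":[0,0,0.5],"rot":[0,0,0],"jaw":60},{"travel":[0,0,0],"rot":[0,0,0],"jaw":60},{"travel":[0,0,0],"rot":[0,0,0],"jaw":60}]'|tail -5
python3 to.py 439.6 -77 6 1.747
```

```text
eef_pos: [501.7, -83.7, 117.6]
orientation: [-3.138, -0.0, 1.743]
wrist_force: [-0.4, 0.8, 0.3]
grip_width: 60.4
grasp_force: 0.0
eef_pos: [437.4, -74.1, 78.2]
orientation: [-3.09, 0.001, 1.744]
wrist_force: [0.8, 0.1, -0.4]
grip_width: 60.3
grasp_force: 0.0
t 8.58 pos [437.4 -74.1  78.2] rpy [-3.090e+00  1.000e-03  1.744e+00] turn -0.04 shift [-0.08   0.041  1.804] len 1.81 w 60.3
```

```bash
python3 -m creep '[{"travel":[-0.07,0.12,0],"rot":[0,0,0],"jaw":60},{"travel":[0,0,0.6],"rot":[0,0,0],"jaw":60},{"travel":[0,0,0.6],"rot":[0,0,0],"jaw":60},{"travel":[0,0,0.55],"rot":[0,0,0],"jaw":60},{"travel":[0,0,0],"rot":[0,0,0],"jaw":60}]'|tail -5
python3 to.py 439.6 -77 6 1.747
```

```text
eef_pos: [440.4, -76.9, 6.8]
orientation: [-3.091, 0.001, 1.743]
wrist_force: [-0.8, 0.5, 0.4]
grip_width: 59.5
grasp_force: 0.0
t 9.0 pos [440.4 -76.9   6.8] rpy [-3.091e+00  1.000e-03  1.743e+00] turn -0.04 shift [ 0.001 -0.02   0.021] len 0.03 w 59.5
```

```bash
python3 -m creep '[{"travel":[0,0,0],"rot":[0,0,0],"jaw":20},{"travel":[0,0,0],"rot":[0,0,0],"jaw":20},{"travel":[0,0,0],"rot":[0,0,0],"jaw":20},{"travel":[0,0,0],"rot":[0,0,0],"jaw":20},{"travel":[0,0,0],"rot":[0,0,0],"jaw":20}]'
python3 -m creep '[{"travel":[0,0,-0.5],"rot":[0,0,0],"jaw":20},{"travel":[0,0,-0.8],"rot":[0,0,0],"jaw":20},{"travel":[0,0,-0.8],"rot":[0,0,0],"jaw":20},{"travel":[0,0,0],"rot":[-0.6,0,1],"jaw":20},{"travel":[0,0,0],"rot":[0,0,1],"jaw":20}]'|tail -5
python3 -m creep '[{"travel":[0,0,0],"rot":[0,0,0],"jaw":20},{"travel":[0,0,0],"rot":[0,0,0],"jaw":20}]'|tail -2
python3 to.py 588 -2 92 1.571
```

```text
time: 9.42
eef_pos: [440.9, -77.1, 10.3]
orientation: [-3.095, 0.002, 1.743]
wrist_force: [-0.2, -0.1, 5.7]
grip_width: 33.4
grasp_force: 30.0
eef_pos: [443.6, -76.5, 95.3]
orientation: [3.134, 0.003, 1.564]
wrist_force: [-1.1, -0.2, -0.8]
grip_width: 33.7
grasp_force: 29.8
grip_width: 33.8
grasp_force: 29.8
t 10.0 pos [444.2 -76.2  93.5] rpy [3.137e+00 3.000e-03 1.571e+00] turn -0.0 shift [1.854 3.595 0.037] len 4.04 w 33.8
```

```bash
python3 -m creep '[{"travel":[0.37,0.72,0],"rot":[0,0,0],"jaw":20},{"travel":[0.37,0.72,0],"rot":[0,0,0],"jaw":20},{"travel":[0.37,0.72,0],"rot":[0,0,0],"jaw":20},{"travel":[0.37,0.72,0],"rot":[0,0,0],"jaw":20},{"travel":[0.37,0.72,0],"rot":[0,0,0],"jaw":20}]'|tail -5
python3 -m creep '[{"travel":[0,0,0.5],"rot":[0,0,0],"jaw":20},{"travel":[0,0,0.5],"rot":[0,0,0],"jaw":20},{"travel":[0,0,0.5],"rot":[0,0,0],"jaw":20},{"travel":[0,0,0.4],"rot":[0,0,0],"jaw":20},{"travel":[0,0,0],"rot":[0,0,0],"jaw":20}]'
python3 -m creep '[{"travel":[0,0,0],"rot":[0,0,0],"jaw":56},{"travel":[0,0,0],"rot":[0,0,0],"jaw":56},{"travel":[0,0,0],"rot":[0,0,0],"jaw":56},{"travel":[0,0,0],"rot":[0,0,0],"jaw":56}]'
python3 -m creep '[{"travel":[0,0,-0.5],"rot":[0,0,0],"jaw":56},{"travel":[0,0,-1],"rot":[0,0,0],"jaw":60},{"travel":[0,0,-1],"rot":[0,0,0],"jaw":70},{"travel":[0,0,0],"rot":[0,0,0],"jaw":74},{"travel":[0,0,0],"rot":[0,0,0],"jaw":74}]'|tail -5
python3 to.py 436.5 -171 110 1.556
python3 - <<'E'
from h import *
c=cam("wrist"); cv2.imwrite("pics/w4.png",c["image"][:,:,::-1]);H,S,V=cv2.split(cv2.cvtColor(c["image"],cv2.COLOR_RGB2HSV))
m=((V>170)).astype(np.uint8); p=pix(c,[588,-2,25])[0].astype(int); print(p); o=np.zeros_like(m); a=70; s=np.s_[max(0,p[1]-a):p[1]+a,p[0]-a:p[0]+a]; o[s]=m[s]; print("short",rect(c,o,27))
c=cam("top");H,S,V=cv2.split(cv2.cvtColor(c["image"],cv2.COLOR_RGB2HSV))
m=((S>30)&(V>100)).astype(np.uint8); o=np.zeros_like(m); o[262:310,390:442]=m[262:310,390:442]; print("model",rect(c,o,10))
E
```

```text
eef_pos: [589.3, -1.6, 93.2]
orientation: [3.139, 0.003, 1.571]
wrist_force: [0.8, -0.4, -0.8]
grip_width: 33.8
grasp_force: 29.8
time: 10.83
eef_pos: [587.7, -2.7, 14.7]
orientation: [3.141, 0.003, 1.571]
wrist_force: [0.2, -0.3, -1.0]
grip_width: 33.4
grasp_force: 29.9
time: 11.17
eef_pos: [588.9, -2.6, 18.3]
orientation: [3.137, 0.003, 1.569]
wrist_force: [0.1, -0.7, -0.3]
grip_width: 55.6
grasp_force: 0.0
eef_pos: [590.0, -2.3, 120.5]
orientation: [3.132, 0.002, 1.568]
wrist_force: [-0.3, 0.1, -0.2]
grip_width: 73.7
grasp_force: 0.0
t 11.58 pos [590.   -2.3 120.5] rpy [3.132e+00 2.000e-03 1.568e+00] turn 0.14 shift [-4.273 -3.775  0.262] len 5.71 w 73.7
[319 241]
short (array([586.9,  -1.1]), array([34.5, 39.9]), 1.617)
model (array([ 438.6, -173.4]), array([81.6, 89.9]), 1.553)
```

View pics/w4.png

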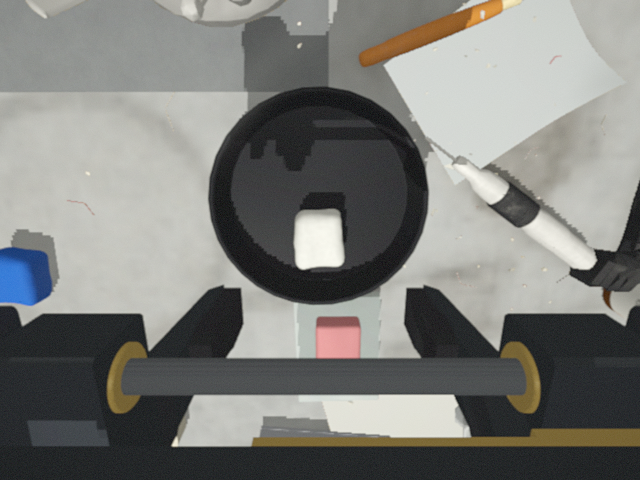

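The short lump lies flat in the dish at (320,240). Next is the long lump, with a look on the way.

```bash
python3 -m creep '[{"travel":[-1,-0.2,0],"rot":[0,0,0],"jaw":70},{"travel":[-1,-0.2,0],"rot":[0,0,0],"jaw":70},{"travel":[-0.9,-0.5,0],"rot":[0,0,0],"jaw":70},{"travel":[-0.9,-0.5,0],"rot":[0,0,0],"jaw":70},{"travel":[-0.8,-0.6,0],"rot":[0,0,0],"jaw":70}]'|tail -5
python3 -m creep '[{"travel":[-0.8,-0.6,0],"rot":[0,0,0],"jaw":70},{"travel":[0,0,0],"rot":[0,0,-1],"jaw":70},{"travel":[0,0,0],"rot":[0,0,-1],"jaw":70},{"travel":[0,0,0],"rot":[0,0,-1],"jaw":70},{"travel":[0,0,0],"rot":[0,0,-1],"jaw":70}]'|tail -5
python3 to.py 442.5 -267 120 1.93
```

```text
eef_pos: [506.2, -188.3, 116.1]
orientation: [3.14, 0.003, 1.568]
wrist_force: [0.8, -1.8, 0.8]
grip_width: 70.0
grasp_force: 0.0
eef_pos: [482.3, -218.1, 116.2]
orientation: [3.141, 0.002, 1.922]
wrist_force: [0.2, 0.4, -0.2]
grip_width: 69.7
grasp_force: 0.0
t 12.52 pos [ 482.3 -218.1  116.2] rpy [3.141e+00 2.000e-03 1.922e+00] turn -0.1 shift [-0.795 -1.362 -0.096] len 1.58 w 69.7
```

```bash
python3 -m creep '[{"travel":[-0.4,-0.68,0],"rot":[0,0,0],"jaw":70},{"travel":[-0.4,-0.68,0],"rot":[0,0,0],"jaw":70},{"travel":[0,0,0],"rot":[0,0,0],"jaw":70},{"travel":[0,0,0],"rot":[0,0,0],"jaw":70}]'|tail -5
python3 - <<'E'
from h import *
c=cam("wrist"); im=c["image"];H,S,V=cv2.split(cv2.cvtColor(im,cv2.COLOR_RGB2HSV))
p=pix(c,[442.5,-267,20])[0].astype(int); print(p)
m=((S>30)&(V>150)).astype(np.uint8); o=np.zeros_like(m); s=np.s_[max(0,p[1]-75):p[1]+75,p[0]-60:p[0]+60]; o[s]=m[s]; print("long",rect(c,o,18))
im=im.copy(); im[o>0]=im[o>0]//2+[0,120,0]; cv2.imwrite("pics/w5.png",im[:,:,::-1])
E
python3 to.py 442.5 -267 6 1.92
```

```text
eef_pos: [440.7, -268.2, 116.2]
orientation: [-3.141, 0.002, 1.914]
wrist_force: [0.6, 0.4, 0.0]
grip_width: 70.2
grasp_force: 0.0
[327 241]
long (array([ 423.2, -323.4]), array([17.7, 26.7]), 1.914)
t 12.9 pos [ 442.4 -266.7  116.5] rpy [3.140e+00 2.000e-03 1.916e+00] turn -0.04 shift [-9.000e-03 -2.000e-03  2.763e+00] len 2.76 w 69.9
```

View pics/w5.png

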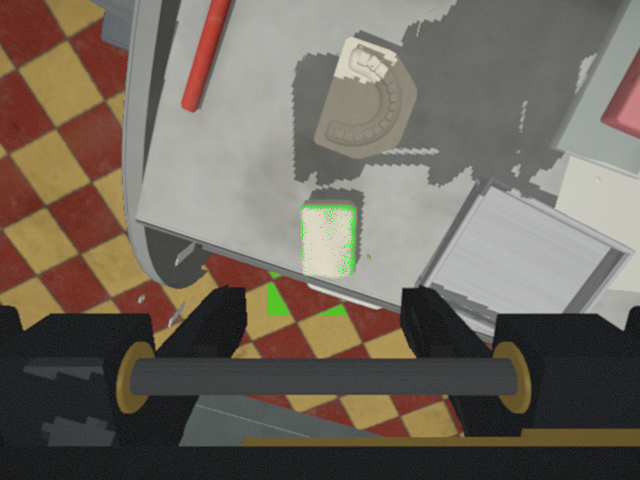

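The long lump is at (329,240), where predicted, and square with the gripper. The green patches are floor. I'll descend and grip.

```bash
python3 -m creep '[{"travel":[0,0,0.8],"rot":[0,0,0],"jaw":58},{"travel":[0,0,0.8],"rot":[0,0,0],"jaw":58},{"travel":[0,0,0.7],"rot":[0,0,0],"jaw":58},{"travel":[0,0,0.3],"rot":[0,0,0],"jaw":58},{"travel":[0,0,0.1],"rot":[0,0,0],"jaw":58}]'|tail -5
python3 -m creep '[{"travel":[0,0,0],"rot":[0,0,0],"jaw":58},{"travel":[0,0,0],"rot":[0,0,0],"jaw":58}]'|tail -5
python3 to.py 442.5 -267 6 1.92
```

```text
eef_pos: [443.5, -264.4, 6.9]
orientation: [3.141, 0.0, 1.921]
wrist_force: [0.8, -0.4, -0.4]
grip_width: 57.9
grasp_force: 0.0
eef_pos: [444.6, -266.2, 9.8]
orientation: [3.138, 0.004, 1.919]
wrist_force: [-0.4, -0.3, -0.3]
grip_width: 58.0
grasp_force: 0.0
t 13.48 pos [ 444.6 -266.2    9.8] rpy [3.138 0.004 1.919] turn -0.01 shift [-0.002 -0.055  0.095] len 0.11 w 58.0
```

```bash
python3 -m creep '[{"travel":[0,-0.05,0.1],"rot":[0,0,0],"jaw":20},{"travel":[0,0,0],"rot":[0,0,0],"jaw":20},{"travel":[0,0,0],"rot":[0,0,0],"jaw":20},{"travel":[0,0,0],"rot":[0,0,0],"jaw":20},{"travel":[0,0,0],"rot":[0,0,0],"jaw":20}]'
python3 -m creep '[{"travel":[0,0,-0.5],"rot":[0,0,0],"jaw":20},{"travel":[0,0,-1],"rot":[0,0,0],"jaw":20},{"travel":[0,0,-1],"rot":[0,0,0],"jaw":20},{"travel":[0,0,0],"rot":[0,0,1],"jaw":20},{"travel":[0,0,0],"rot":[0,0,1],"jaw":20}]'|tail -5
python3 -m creep '[{"travel":[0,0,0],"rot":[0,0,1],"jaw":20},{"travel":[0,0,0],"rot":[0,0,1],"jaw":20},{"travel":[0,0,0],"rot":[0,0,0],"jaw":20},{"travel":[0,0,0],"rot":[0,0,0],"jaw":20}]'|tail -5
python3 to.py 588 55 110 1.571
```

```text
time: 13.9
eef_pos: [442.2, -268.0, 6.2]
orientation: [3.138, 0.005, 1.917]
wrist_force: [-0.5, 0.0, 3.4]
grip_width: 39.5
grasp_force: 30.0
eef_pos: [442.8, -268.2, 108.1]
orientation: [3.134, 0.006, 1.738]
wrist_force: [-0.5, 0.4, -1.2]
grip_width: 39.5
grasp_force: 30.0
eef_pos: [441.4, -267.4, 105.7]
orientation: [3.138, 0.003, 1.571]
wrist_force: [-0.2, 0.2, -1.9]
grip_width: 39.4
grasp_force: 30.0
t 14.65 pos [ 441.4 -267.4  105.7] rpy [3.138e+00 3.000e-03 1.571e+00] turn 0.0 shift [ 8.06   3.667 -0.108] len 8.86 w 39.4
```

```bash
python3 -m creep '[{"travel":[0.9,0.41,0],"rot":[0,0,0],"jaw":20},{"travel":[0.9,0.41,0],"rot":[0,0,0],"jaw":20},{"travel":[0.9,0.41,0],"rot":[0,0,0],"jaw":20},{"travel":[0.9,0.41,0],"rot":[0,0,0],"jaw":20},{"travel":[0.9,0.41,0],"rot":[0,0,0],"jaw":20}]'|tail -5
python3 -m creep '[{"travel":[0.9,0.41,0],"rot":[0,0,0],"jaw":20},{"travel":[0.9,0.41,0],"rot":[0,0,0],"jaw":20},{"travel":[0.9,0.41,0],"rot":[0,0,0],"jaw":20},{"travel":[0.86,0.4,0],"rot":[0,0,0],"jaw":20},{"travel":[0,0,0],"rot":[0,0,0],"jaw":20}]'|tail -5
python3 -m creep '[{"travel":[0,0,0],"rot":[0,0,0],"jaw":20}]'|tail -5
python3 to.py 588 56 13 1.571
```

```text
eef_pos: [524.3, -85.9, 105.3]
orientation: [3.138, 0.003, 1.571]
wrist_force: [1.8, -0.2, -0.6]
grip_width: 39.5
grasp_force: 30.0
eef_pos: [592.7, 66.5, 105.7]
orientation: [3.132, -0.007, 1.582]
wrist_force: [0.6, 1.6, 0.0]
grip_width: 39.5
grasp_force: 30.0
eef_pos: [589.9, 58.3, 105.1]
orientation: [3.137, 0.001, 1.576]
wrist_force: [-0.4, -1.0, -1.2]
grip_width: 39.4
grasp_force: 30.0
t 15.57 pos [589.9  58.3 105.1] rpy [3.137e+00 1.000e-03 1.576e+00] turn 0.05 shift [-0.056 -0.046  2.302] len 2.3 w 39.4
```

```bash
python3 -m creep '[{"travel":[-0.05,-0.04,0.6],"rot":[0,0,0],"jaw":20},{"travel":[0,0,0.6],"rot":[0,0,0],"jaw":20},{"travel":[0,0,0.6],"rot":[0,0,0],"jaw":20},{"travel":[0,0,0.45],"rot":[0,0,0],"jaw":20},{"travel":[0,0,0],"rot":[0,0,0],"jaw":20}]'
python3 -m creep '[{"travel":[0,0,0],"rot":[0,0,0],"jaw":20},{"travel":[0,0,0],"rot":[0,0,0],"jaw":58},{"travel":[0,0,0],"rot":[0,0,0],"jaw":58},{"travel":[0,0,0],"rot":[0,0,0],"jaw":58},{"travel":[0,0,0],"rot":[0,0,0],"jaw":58}]'
python3 -m creep '[{"travel":[0,0,-0.5],"rot":[0,0,0],"jaw":58},{"travel":[0,0,-1],"rot":[0,0,0],"jaw":60},{"travel":[0,0,-1],"rot":[0,0,0],"jaw":70},{"travel":[0,0,0],"rot":[0,0,0],"jaw":74},{"travel":[0,0,0],"rot":[0,0,0],"jaw":74}]'|tail -5
python3 to.py 436.5 -171 110 1.556
python3 - <<'E'
from h import *
c=cam("wrist"); cv2.imwrite("pics/w6.png",c["image"][:,:,::-1])
E
```

```text
time: 15.98
eef_pos: [584.8, 49.6, 11.9]
orientation: [-3.138, 0.005, 1.568]
wrist_force: [-0.1, 0.2, 0.1]
grip_width: 39.6
grasp_force: 30.0
time: 16.4
eef_pos: [588.9, 52.3, 16.4]
orientation: [3.136, 0.002, 1.569]
wrist_force: [0.3, -0.6, 0.9]
grip_width: 57.9
grasp_force: 0.0
eef_pos: [589.8, 52.9, 118.2]
orientation: [3.132, 0.002, 1.568]
wrist_force: [0.5, 0.3, -0.9]
grip_width: 74.0
grasp_force: 0.0
t 16.82 pos [589.8  52.9 118.2] rpy [3.132e+00 2.000e-03 1.568e+00] turn 0.14 shift [-5.654 -3.748  0.206] len 6.79 w 74.0
```

View pics/w6.png

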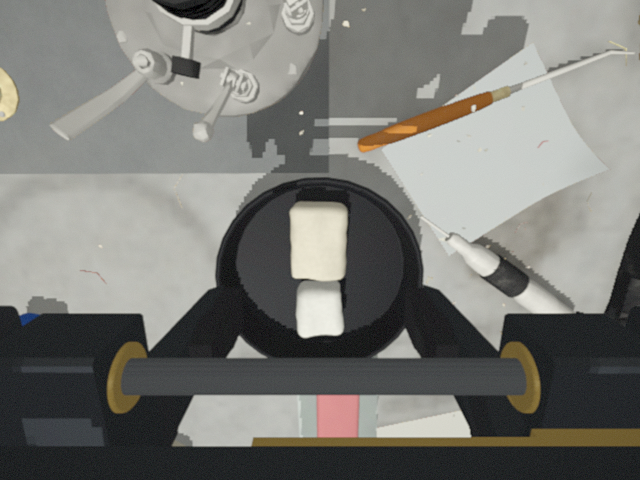

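Both lumps lie flat in the dish at (319,241) and (320,309). Now the model.

```bash
python3 -m creep '[{"travel":[-0.8,-0.53,0],"rot":[0,0,0.15],"jaw":74},{"travel":[-0.8,-0.53,0],"rot":[0,0,0],"jaw":74},{"travel":[-0.8,-0.53,0],"rot":[0,0,0],"jaw":74},{"travel":[-0.8,-0.53,0],"rot":[0,0,0],"jaw":74},{"travel":[-0.8,-0.53,0],"rot":[0,0,0],"jaw":74}]'|tail -5
python3 -m creep '[{"travel":[-0.8,-0.53,0],"rot":[0,0,0],"jaw":74},{"travel":[-0.8,-0.53,0],"rot":[0,0,0],"jaw":74},{"travel":[0,0,0],"rot":[0,0,0],"jaw":74},{"travel":[0,0,0],"rot":[0,0,0],"jaw":74}]'|tail -5
python3 - <<'E'
from h import *
c=cam("wrist"); im=c["image"].copy();H,S,V=cv2.split(cv2.cvtColor(im,cv2.COLOR_RGB2HSV))
P=[[436.5+dx,-171+dy,20] for dx,dy in((27,0),(-27,34),(-27,-34),(-27,0),(0,34),(0,-34))]
for q in pix(c,P): cv2.circle(im,tuple(int(v) for v in q.round()),4,(255,0,0),1)
cv2.imwrite("pics/w7.png",im[:,:,::-1])
E
python3 to.py 436.5 -171 30 1.556; python3 -c "
from rig import manip; print(manip.observe()['joints'].round(2))"
```

```text
eef_pos: [477.5, -107.0, 114.1]
orientation: [3.141, 0.002, 1.556]
wrist_force: [0.4, -0.2, -0.4]
grip_width: 73.7
grasp_force: 0.0
eef_pos: [433.8, -171.4, 114.3]
orientation: [3.142, 0.003, 1.55]
wrist_force: [0.0, 1.2, -0.5]
grip_width: 74.3
grasp_force: 0.0
t 17.67 pos [ 435.8 -169.5  114.5] rpy [3.139e+00 2.000e-03 1.554e+00] turn -0.02 shift [-0.038  0.019  2.112] len 2.11 w 74.1
[ 0.39  0.72 -0.19  2.14  0.43  0.32 -0.18]
```

View pics/w7.png

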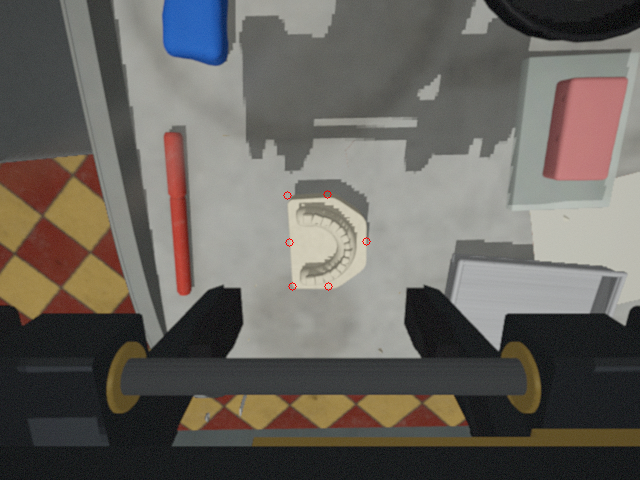

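The model's outline agrees with the prediction (about 1 px off in y) and its flat edge is square with the gripper. I'll descend.

```bash
python3 -m creep '[{"travel":[-0.08,0.02,0.5],"rot":[0,0,0],"jaw":74},{"travel":[0,0,0.6],"rot":[0,0,0],"jaw":74},{"travel":[0,0,0.6],"rot":[0,0,0],"jaw":74},{"travel":[0,0,0.4],"rot":[0,0,0],"jaw":74},{"travel":[0,0,0.3],"rot":[0,0,0],"jaw":74}]'|tail -5
python3 -m creep '[{"travel":[0,0,0.2],"rot":[0,0,0],"jaw":74},{"travel":[0,0,0],"rot":[0,0,0],"jaw":74},{"travel":[0,0,0],"rot":[0,0,0],"jaw":74}]'|tail -5
python3 to.py 436.5 -172.3 6 1.556; python3 -c "
from rig import manip; print(manip.observe()['joints'].round(2))"
```

```text
eef_pos: [438.3, -170.2, 17.2]
orientation: [3.139, 0.001, 1.56]
wrist_force: [0.7, -0.2, 0.8]
grip_width: 74.1
grasp_force: 0.0
eef_pos: [438.3, -170.9, 10.6]
orientation: [3.138, 0.001, 1.559]
wrist_force: [-0.0, -0.3, 0.5]
grip_width: 74.0
grasp_force: 0.0
t 18.33 pos [ 438.3 -170.9   10.6] rpy [3.138e+00 1.000e-03 1.559e+00] turn 0.03 shift [-0.035 -0.045  0.115] len 0.13 w 74.0
[ 0.29  0.93 -0.03  2.17  0.52  0.04 -0.26]
```

```bash
python3 -m creep '[{"travel":[-0.04,-0.04,0],"rot":[0.2,0,0],"jaw":74},{"travel":[0,0,0.13],"rot":[0,0,0],"jaw":74},{"travel":[0,0,0],"rot":[0,0,0],"jaw":74},{"travel":[0,0,0],"rot":[0,0,0],"jaw":74}]'|tail -5
python3 to.py 436.5 -172.3 5 1.556
```

```text
eef_pos: [436.3, -174.0, 6.2]
orientation: [-3.129, 0.002, 1.556]
wrist_force: [0.2, -1.3, 0.1]
grip_width: 74.0
grasp_force: 0.0
t 18.67 pos [ 436.3 -174.     6.2] rpy [-3.129e+00  2.000e-03  1.556e+00] turn -0.0 shift [0.043 0.005 0.029] len 0.05 w 74.0
```

```bash
python3 -m creep '[{"travel":[0.04,0,0.03],"rot":[0,0,0],"jaw":30},{"travel":[0,0,0],"rot":[0,0,0],"jaw":30},{"travel":[0,0,0],"rot":[0,0,0],"jaw":30},{"travel":[0,0,0],"rot":[0,0,0],"jaw":30},{"travel":[0,0,0],"rot":[0,0,0],"jaw":30}]'
python3 -m creep '[{"travel":[0,0,0],"rot":[0,0,0],"jaw":30},{"travel":[0,0,-0.2],"rot":[0,0,0],"jaw":30},{"travel":[0,0,-0.5],"rot":[0,0,0],"jaw":30},{"travel":[0,0,-0.6],"rot":[0,0,0],"jaw":30},{"travel":[0,0,-0.5],"rot":[-0.15,0,0],"jaw":30}]'
python3 -m creep '[{"travel":[0,0,0],"rot":[0,0,0],"jaw":30},{"travel":[0,0,0],"rot":[0,0,0.5],"jaw":30},{"travel":[0,0,0],"rot":[0,0,0.5],"jaw":30},{"travel":[0,0,0],"rot":[0,0,0],"jaw":30}]'|tail -5
python3 to.py 587.4 -241.5 73 1.481
```

```text
time: 19.08
eef_pos: [436.0, -172.7, 5.0]
orientation: [-3.128, 0.002, 1.556]
wrist_force: [0.6, 0.4, -0.1]
grip_width: 53.6
grasp_force: 29.9
time: 19.5
eef_pos: [437.1, -172.8, 78.3]
orientation: [-3.141, 0.003, 1.556]
wrist_force: [0.6, -0.4, -2.0]
grip_width: 53.6
grasp_force: 29.9
eef_pos: [436.4, -172.5, 76.1]
orientation: [-3.14, 0.003, 1.465]
wrist_force: [0.1, 0.2, -2.5]
grip_width: 53.5
grasp_force: 29.9
t 19.83 pos [ 436.4 -172.5   76.1] rpy [-3.140e+00  3.000e-03  1.465e+00] turn -0.18 shift [-1.379  3.915  0.077] len 4.15 w 53.5
```

```bash
python3 -m creep '[{"travel":[-0.24,0.65,0],"rot":[0,0,0],"jaw":30},{"travel":[-0.24,0.65,0],"rot":[0,0,0],"jaw":30},{"travel":[-0.24,0.65,0],"rot":[0,0,0],"jaw":30},{"travel":[-0.24,0.65,0],"rot":[0,0,0],"jaw":30},{"travel":[-0.24,0.65,0],"rot":[0,0,0],"jaw":30}]'|tail -5
python3 -m creep '[{"travel":[-0.24,0.65,0],"rot":[0,0,0],"jaw":30},{"travel":[0,0,0],"rot":[0,0,0],"jaw":30},{"travel":[0,0,0],"rot":[0,0,0],"jaw":30}]'|tail -5
python3 to.py 587.4 -241.5 9 1.481
python3 - <<'E'
from h import *
c=cam("wrist"); im=c["image"].copy(); a=-.09; Q=np.array([[np.cos(a),-np.sin(a)],[np.sin(a),np.cos(a)]])
for d in((60.5,48.5),(60.5,-48.5),(-60.5,-48.5),(-60.5,48.5)):
    w=Q@d+[587.4,-241.5]; cv2.circle(im,tuple(int(v) for v in pix(c,[*w,20])[0].round()),4,(255,0,0),1)
cv2.imwrite("pics/w8.png",im[:,:,::-1])
E
```

```text
eef_pos: [561.4, -234.0, 75.6]
orientation: [-3.139, 0.002, 1.468]
wrist_force: [0.7, 0.1, -0.7]
grip_width: 54.0
grasp_force: 29.9
eef_pos: [586.3, -246.1, 75.3]
orientation: [-3.14, 0.002, 1.467]
wrist_force: [-0.8, 1.0, -1.5]
grip_width: 53.3
grasp_force: 29.9
t 20.5 pos [ 586.3 -246.1   75.3] rpy [-3.140e+00  2.000e-03  1.467e+00] turn -0.16 shift [0.116 0.018 1.656] len 1.66 w 53.3
```

View pics/w8.png

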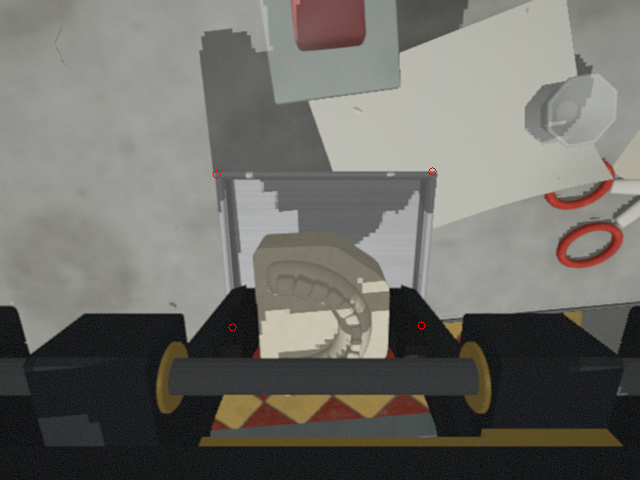

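The pan corners match the circles, and the model is level in the fingers above the pan. I'll lower it gently.

```bash
python3 -m creep '[{"travel":[0.11,0.02,0],"rot":[0,0,-0.15],"jaw":30},{"travel":[0,0,0.4],"rot":[0,0,0],"jaw":30},{"travel":[0,0,0.4],"rot":[0,0,0],"jaw":30},{"travel":[0,0,0.4],"rot":[0,0,0],"jaw":30},{"travel":[0,0,0.2],"rot":[0,0,0],"jaw":30}]'|tail -5
python3 -m creep '[{"travel":[0,0,0],"rot":[0,0,0],"jaw":30},{"travel":[0,0,0],"rot":[0,0,0],"jaw":30},{"travel":[0,0,0],"rot":[0,0,0],"jaw":30}]'|tail -5
python3 to.py 587.4 -241.5 9 1.481
```

```text
eef_pos: [585.1, -240.2, 19.0]
orientation: [-3.137, 0.002, 1.483]
wrist_force: [0.6, -0.3, -1.0]
grip_width: 53.6
grasp_force: 29.9
eef_pos: [587.7, -241.6, 21.8]
orientation: [3.141, 0.003, 1.482]
wrist_force: [-1.0, -0.2, -1.3]
grip_width: 53.8
grasp_force: 29.9
t 21.22 pos [ 587.7 -241.6   21.8] rpy [3.141e+00 3.000e-03 1.482e+00] turn 0.01 shift [ 0.001 -0.008  0.319] len 0.32 w 53.8
```

```bash
python3 -m creep '[{"travel":[0,0,0.1],"rot":[0,0,0],"jaw":30},{"travel":[0,0,0.1],"rot":[0,0,0],"jaw":30},{"travel":[0,0,0.08],"rot":[0,0,0],"jaw":30},{"travel":[0,0,0],"rot":[0,0,0],"jaw":30},{"travel":[0,0,0],"rot":[0,0,0],"jaw":30}]'|tail -5
python3 to.py 587.4 -241.5 8 1.481
```

```text
eef_pos: [587.2, -241.8, 9.6]
orientation: [-3.141, 0.003, 1.481]
wrist_force: [1.4, 0.6, -1.4]
grip_width: 53.6
grasp_force: 29.9
t 21.63 pos [ 587.2 -241.8    9.6] rpy [-3.141e+00  3.000e-03  1.481e+00] turn 0.0 shift [0.007 0.006 0.039] len 0.04 w 53.6
```

```bash
python3 -m creep '[{"travel":[0,0,0.05],"rot":[0,0,0],"jaw":30},{"travel":[0,0,0],"rot":[0,0,0],"jaw":30},{"travel":[0,0,0],"rot":[0,0,0],"jaw":30}]'
python3 -m creep '[{"travel":[0,0,0],"rot":[0,0,0],"jaw":64},{"travel":[0,0,0],"rot":[0,0,0],"jaw":64},{"travel":[0,0,0],"rot":[0,0,0],"jaw":64},{"travel":[0,0,0],"rot":[0,0,0],"jaw":64}]'
python3 -m creep '[{"travel":[0,0,-0.3],"rot":[0,0,0],"jaw":64},{"travel":[0,0,-0.8],"rot":[0,0,0],"jaw":64},{"travel":[0,0,-1],"rot":[0,0,0],"jaw":64},{"travel":[0,0,-1],"rot":[0,0,0],"jaw":64},{"travel":[1,0,-0.5],"rot":[0,0,0],"jaw":64}]'|tail -5
python3 -m creep '[{"travel":[0,-1,0],"rot":[0,0,0],"jaw":64},{"travel":[0,-1,0],"rot":[0,0,0],"jaw":64},{"travel":[0,-0.5,0],"rot":[0,0,0],"jaw":64},{"travel":[0,0,0],"rot":[0,0,0],"jaw":64}]'|tail -5
python3 - <<'E'
from h import *
c=cam("top"); im=c["image"][130:370,230:510]; cv2.imwrite("pics/t2.png",cv2.resize(im,None,fx=2.5,fy=2.5,interpolation=cv2.INTER_CUBIC)[:,:,::-1])
c=cam("side"); im=c["image"][190:310,220:450]; cv2.imwrite("pics/s2.png",cv2.resize(im,None,fx=3,fy=3,interpolation=cv2.INTER_CUBIC)[:,:,::-1])
E
```

```text
time: 21.88
eef_pos: [587.7, -241.9, 8.3]
orientation: [3.141, 0.003, 1.481]
wrist_force: [0.1, 0.1, 2.7]
grip_width: 53.4
grasp_force: 29.9
time: 22.22
eef_pos: [587.3, -241.8, 7.7]
orientation: [-3.141, 0.003, 1.481]
wrist_force: [0.2, 0.9, -0.2]
grip_width: 63.9
grasp_force: 0.0
eef_pos: [591.4, -215.1, 155.7]
orientation: [3.135, 0.012, 1.468]
wrist_force: [1.6, -2.1, -0.2]
grip_width: 63.8
grasp_force: 0.0
eef_pos: [485.1, -195.5, 151.2]
orientation: [-3.135, 0.004, 1.481]
wrist_force: [0.0, 0.7, 0.7]
grip_width: 63.9
grasp_force: 0.0
```

View pics/t2.png

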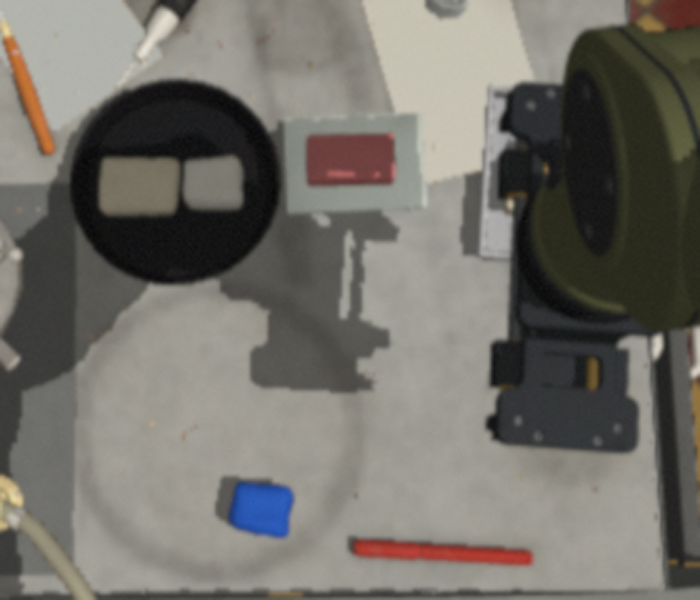

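View pics/s2.png

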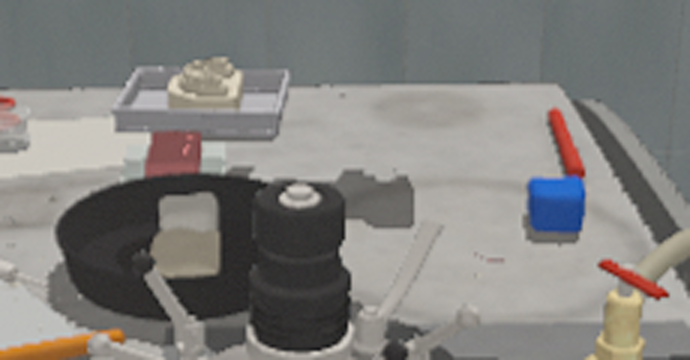

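The side view shows the model upright and centred in the pan. The lumps are in the dish, the wax is on the slab, and the marker and decoy haven't moved. The arm is clear, so I'll hand in.

```bash
python3 -m creep '[{"travel":[0,0,0],"rot":[0,0,0],"jaw":64},{"travel":[0,0,0],"rot":[0,0,0],"jaw":64}]'|tail -3; python3 -c "
from rig import job; print(job.finish_job())"
```

```text
wrist_force: [-0.5, -0.4, -0.2]
grip_width: 63.9
grasp_force: 0.0
the job is handed in; nothing more can be done
None
```

I handed the job in at about 22 s of robot time: the final views show the model upright and centred in the pan, the wax centred lengthwise on the slab, both lumps flat in the dish, and the cup, marker and look-alikes never touched; the hand-in gave no verdict.

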